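# Press a turned knob into its blind hole in a drawer front

### The job

The dark varnished knob in the drying block is dry: lift it out and press it into the empty hole of the drawer front, upright and fully home on its shoulder, and let go. The hole was bored by hand, a little off its pencil cross, so rest the tenon on the wood near the cross and feel round for the hole with light pressure; never push harder than about 4 kg (40 N), or the soft wood dents. Leave the white knob in the block and do not knock the knob that is already fitted.

Things in the scene. Friction and masses are not known exactly. Their poses are not given: they have to be found in the camera images.
- knob_centre (a point): dark brown varnished knob to fit (turned wood, 58.8 mm long, about 50 g), upright, tenon down, in an outer hole of the drying block; lifts straight out. Head 34.4 mm across, straight sides, domed top; slim neck; flat shoulder 27 mm across. This point: on its axis, mid-height of the head's straight sides (17 mm tall; grip here), 25.5 mm above the shoulder. z points to the dome.
- knob_tip (a point): the dark knob's tenon: pale, round, 14 mm thick, 20 mm long, 1 mm bevel at its foot. This point: centre of its lower end, on the knob's axis, 45.5 mm below knob_centre, 20 mm below the shoulder; z towards the dome.
- cross_mark (a point): where the lines of the pencil cross on the drawer front would meet (they stop short of the middle), at the level of its face, 27 mm above the bench; z up, x and y along the lines. The front: wood, 150 x 250 x 24 mm (longer along y), face up on a thin black mat, cannot shift; flat raised field 132 x 226 mm, cross on its mid-line, about 62 mm from its middle.
- cross_below (a point): 22 mm below cross_mark, the level of the empty hole's floor. The hole is upright, plain and sharp-edged, 15 mm across, 22 mm deep. Bored by hand: its centre is 3 to 6.6 mm off the cross, in a direction not known. The tenon enters freely to about 8 mm; then the bore is snug and takes a steady push of some 10 to 20 N until the shoulder sits on the face.
- fitted_knob: a dark brown knob like the other, already fitted and fast in the drawer front's second hole, about 124 mm from the cross along y, on either side; origin on its axis at the front's face; it stands 38.8 mm above the face. Not to be knocked.
- drying_block: drying block: pale wooden offcut 160 x 58 x 36 mm, fast on the bench, with three holes 17 mm across and 26 mm deep, 50 mm apart along its middle; origin at the centre of its underside, x along its length. The two knobs stand in the outer holes, shoulders on its top face (36 mm above the bench); the middle hole is empty.
- white_knob_centre (a point): a white painted knob of the same shape in the other outer hole of the drying block; point on its axis at mid-height of the head. To be left there.
There are look-alikes about, which are no part of the job. Leave any blue or turquoise look-alike of the part that bears knob_centre alone.

How it is judged:
By the outcome, as a careful person would: the job done as asked, in the order asked, and still so for the second after the job is handed in, with the robot touching nothing.
It also fails if it takes over 72 s, if anything falls off the work surface, if the arm or the gripper's body presses on something with over 40 N, if the wrist force passes 120 N, or if a joint passes its speed limit or range.

### The arm

A 7-joint arm with a two-finger parallel gripper is mounted at the origin on a cart in front of the work surface, level with it; the furniture and walls round the work are solid. World frame = base frame: x ahead of the robot, y to its left, z up, the work surface at z = 0. Lengths are in mm, angles in rad, forces in N, time in s.
With the tool pointing down it reaches from about 400 to 875 mm from the base axis. Payload 4.4 kg.
Tool frame: the origin (TCP) lies at the very end of the fingers, on their centre line; the grasp point (between the pads) lies 19 mm behind it (ctrl.grip_point_offset is the distance from the TCP to the grasp point, in mm); z points along the fingers, y is the line along which they close (so a half turn about z gives the same grasp; the last joint's range is limited). The gripper opens to 85 mm and grips with 20 to 120 N. Pads are 22 mm wide; open, the fingers measure 114 mm over their backs; the gripper's body (76 mm by 85 mm) begins 54 mm behind the grasp point. The pads swing forward as they close: fully open they stand 13 mm farther back than shut.
Start: joints at [-1.2, 0.628, 0.038, 1.517, -0.027, 0.996, -0.02], TCP at [274.956, 588.996, 231.313] pointing down, gripper open.
Joint ranges: [-3.06, 3.06], [-0.37, 2.12], [-1.25, 1.32], [0.18, 2.47], [-1.1, 4.24], [0.23, 1.98], [-2.94, 2.94]. Speed limits (rad/s): [2.57, 2.57, 3.14, 3.14, 3.14, 3.14, 3.14].

### API

Orientations are given as [roll, pitch, yaw] about the fixed x, y, z axes, in that order (R = Rz(yaw) Ry(pitch) Rx(roll)).
In Python, from cell import ctrl gives the robot as it stands.
- The arm moves only by the tool jog_arm, never from a script. Its argument "increments" is one flat list of numbers, 7 for each row, row after row: the finger opening in cm, from 0 to 8.54, then the shift along the tool's x, y, z in cm, then the turn, a rotation vector about the tool's x, y, z in degrees. In form: [fingers, x, y, z, rx, ry, rz, fingers, x, y, z, rx, ry, rz, ...]. A call has 1 to 20 rows; each row is the pose to reach, as a shift and turn from the pose commanded when the call began, along the tool's axes at that moment; what a row does not reach only later rows make up. A row lasts 1/10 s, in which the tool goes at most 50 mm and 8.59 degrees, less where a joint would pass 70% of its speed; a pose out of reach is approached as far as the arm can. A call with a gripper value outside its range is refused whole. The fingers move at their own pace and stop on an object; the grip force is fixed at half the most. Time passes only in rows, so rows that repeat a pose let the fingers close. It gives the time, the measured TCP pose, the force, the opening and the grip force at its end, in the units of the state.
- ctrl.read_state(): the state, without advancing time (a new reading comes with each control period).
- ctrl.get_image(name): name is "scene" or "top"; returns the picture (400x640x3 uint8, red, green, blue); there is no depth.
- ctrl.camera_params(name): a dict with "fx", "fy", "cx", "cy" (pixels), "extrinsics" (4x4, takes a point from world to camera coordinates). Camera axes: x right, y down, z forward; pixel columns grow to the right and rows downward; lengths in mm; the calibration is good to about 2 mm. A picture is of the moment at which its call begins. camera_params takes no time and is no camera call.
- ctrl.finish_job(): hands the job in; it is judged then, once.
The state is a dict: "clock": time; "qpos": joint angles; "qd": joint speeds; "tau": joint torques, N m; "eef_pos": TCP position; "tool_rot": TCP orientation; "force": force on the tool from outside, world axes, zero at the start; "torque": the same for the moment, N m; "width": finger opening in mm; "gripper_force": force on a finger pad.
Only numpy, scipy, OpenCV 4.12 (cv2) and the standard library are available. Lean on these libraries where they do the work, as an engineer would, in place of code of your own. Each camera call takes 0.05 s, during which the arm holds its last target. There are 200 camera calls.

## Working session

There is one attempt and no reset: what is moved stays moved. The work goes in short steps, Python scripts to look and compute and a tool call to move; the robot and the scene stay as the last step left them, time stands still between calls to the robot, and variables do not carry over. Pictures are saved under pics/ and viewed, at most 10 in all, crops included, and the job is handed in when it is done.

Besides the shell and the picture viewer there is one more tool, called after "Request:" as a command line: name --argument value ..., lists and objects as JSON in quotes. jog_arm: Moves the arm, as the interface text tells. Its arguments: {"type":"object","properties":{"increments":{"type":"array","items":{"type":"number"}}},"required":["increments"]}

```bash
mkdir -p pics
cat > h.py <<'E'
import numpy as np, cv2
from cell import ctrl
def ray(name,u,v,z):
    p=ctrl.camera_params(name);E=np.array(p["extrinsics"]);R=E[:3,:3];t=E[:3,3]
    d=R.T@np.array([(u-p["cx"])/p["fx"],(v-p["cy"])/p["fy"],1]);c=-R.T@t
    return c+d*(z-c[2])/d[2]
def proj(name,P):
    p=ctrl.camera_params(name);E=np.array(p["extrinsics"]);q=E[:3,:3]@np.array(P)+E[:3,3]
    return [p["fx"]*q[0]/q[2]+p["cx"],p["fy"]*q[1]/q[2]+p["cy"]]
def grab(name,f):
    im=np.array(ctrl.get_image(name));cv2.imwrite(f,im[:,:,::-1]);return im
E
python3 - <<'E'
from h import *
for n in("scene","top"):
    grab(n,f"pics/{n}0.png");p=ctrl.camera_params(n);E=np.array(p["extrinsics"]);print(n,p["fx"],(-E[:3,:3].T@E[:3,3]).round())
    print(E[:3,:3].round(2))
print(ctrl.read_state())
E
```

```text
scene 425.29507600483373 [ 149. -321.  795.]
[[ 0.82 -0.57 -0.02]
 [-0.44 -0.61 -0.66]
 [ 0.37  0.54 -0.75]]
top 448.005253363328 [357. 212. 929.]
[[-0.01 -1.    0.02]
 [-0.99  0.01 -0.16]
 [ 0.16 -0.02 -0.99]]
{'clock': 0.1, 'qpos': array([-1.19981478,  0.62925823,  0.03844883,  1.51824382, -0.02701074,
        0.99630317, -0.02000625]), 'qd': array([ 0.00135083, -0.00248008, -0.00015235, -0.00032297,  0.00075178,
       -0.00069429, -0.00118137]), 'tau': array([ 3.36422723e-03, -5.64536834e+01,  1.23055480e+00, -1.93974280e+01,
        1.12824931e-02,  5.38365275e-03, -7.90099421e-06]), 'eef_pos': array([274.70552698, 588.4930603 , 230.48587588]), 'tool_rot': array([-3.13989806e+00,  1.02083184e-05,  2.70479627e+00]), 'force': array([-0.73893008, -0.15953992,  0.28794378]), 'torque': array([-0.00803091, -0.00837897, -0.08597425]), 'gripper_force': 0.0, 'width': 85.38772054328146}
```

View pics/scene0.png

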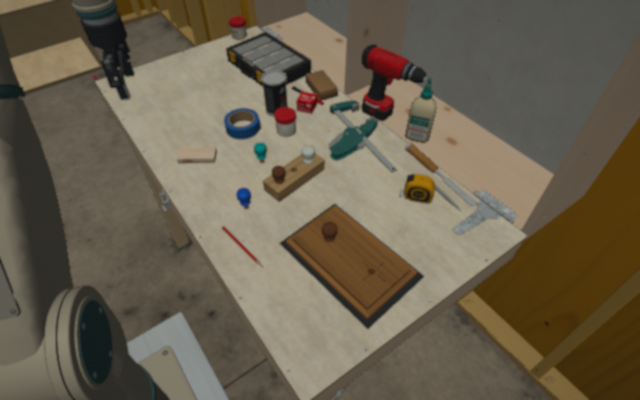

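View pics/top0.png

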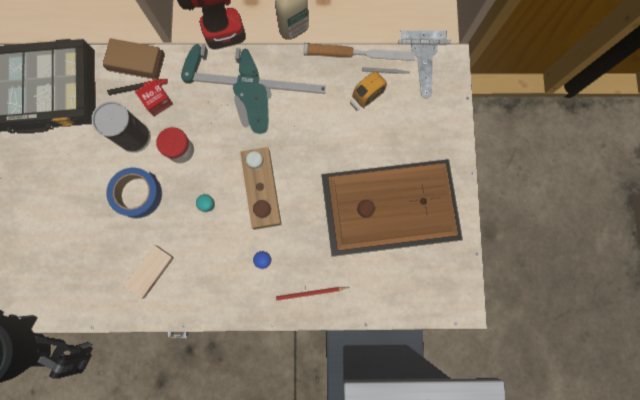

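Scene view: the drying block is at about (295,173), with the dark knob at (278,173) and the white one at (308,153). In the top view the candidates are:
- Dark head at (262,209): in an outer hole of the block.
- Dark head at (366,208): fitted in the drawer front.
- Turquoise (205,203) and blue (262,260): look-alikes standing on the bench.

The knob at (262,209) fits, because it is dark brown and in the block. The cross, with a dark spot in it, is at about (424,201). I'll confirm both in one crop.

Run:
```python
from h import *
im=cv2.imread("pics/top0.png")
a=cv2.resize(im[140:235,230:290],None,fx=6,fy=6,interpolation=cv2.INTER_CUBIC)
b=cv2.resize(im[178:226,400:448],None,fx=9,fy=9,interpolation=cv2.INTER_CUBIC)
c=np.zeros((570,360+432,3),np.uint8);c[:570,:360]=a;c[:432,360:]=b
cv2.imwrite("pics/crop1.png",c)
g=im.max(2)
print(g[192:211,414:436])
def blob(x0,x1,y0,y1,th):
    m=(g[y0:y1,x0:x1]<th).astype(np.uint8);n,l,s,ce=cv2.connectedComponentsWithStats(m)
    for i in range(1,n):
        if s[i,4]>15: print(th,s[i],ce[i]+[x0,y0])
blob(242,282,190,228,100);blob(350,382,193,223,85);blob(414,436,192,211,60)
print(g[200:218:3,250:276]);print(g[208,350:384])
```

```text
[[124 125 124 124 124 123 125 123 116 100 120 123 121 121 120 120 119 119
  119 118 118 119]
 [123 124 122 122 123 122 121 121 117 106 118 119 118 118 117 116 116 114
  115 114 116 118]
 [122 122 121 121 119 119 119 117 116 115 115 115 114 114 114 112 112 111
  111 113 115 116]
 [119 117 116 116 116 114 114 114 113 113 113 113 112 113 114 115 113 114
  114 115 115 116]
 [115 114 114 113 115 114 114 114 114 115 115 114 116 116 117 117 117 117
  117 117 117 118]
 [117 117 117 117 118 117 116 108 106 105 108 113 118 120 121 120 119 114
  114 111 112 115]
 [120 119 119 119 120 118 108  91  81  76  83  97 113 121 122 122 118 104
  106 105 106 111]
 [120 115 112 113 116 115  89  75  74  69  67  75  98 120 124 122 119 106
  112 120 121 122]
 [111 105  99 106 113 110  76  70  74  70  64  67  90 120 124 124 124 122
  123 124 125 125]
 [107 111 111 120 119 108  74  69  70  73  66  63  80 121 125 125 125 125
  126 126 125 125]
 [121 120 120 121 120 113  82  70  69  69  68  64  82 121 125 124 124 123
  123 123 122 123]
 [120 120 119 120 120 116 100  81  72  69  68  78  99 120 122 121 121 121
  1
[... 851 characters left out ...]
59 162 162 158]
 [157 157 160 157 135 103  92  94  95  97  98  99 100  98  98  96  93  91
  105 136 154 160 160 162 162 161]
 [158 156 148 103  90  94  95  96  97  98  99 100  99  98  97  97  96  96
   89  88 109 155 160 161 162 162]
 [159 157 146  97  90  95  97  97  99  99  99  97  97  97  98  98  95  92
   88  84  87 133 159 161 163 163]
 [161 159 150 126 103  94  96  99  99  99  97  98  98  98  95  94  91  90
   85  80 113 153 161 162 163 163]
 [165 160 159 159 157 137 105  96  94  94  94  95  95  92  89  85  84  97
  122 146 151 155 160 162 163 164]]
[126 126 126 126 125 125 117  82  75  82  87  90  92  93  94  95  94  93
  92  92  93  92  89  84  87 101 120 121 121 121 122 122 122 123]
```

View pics/crop1.png

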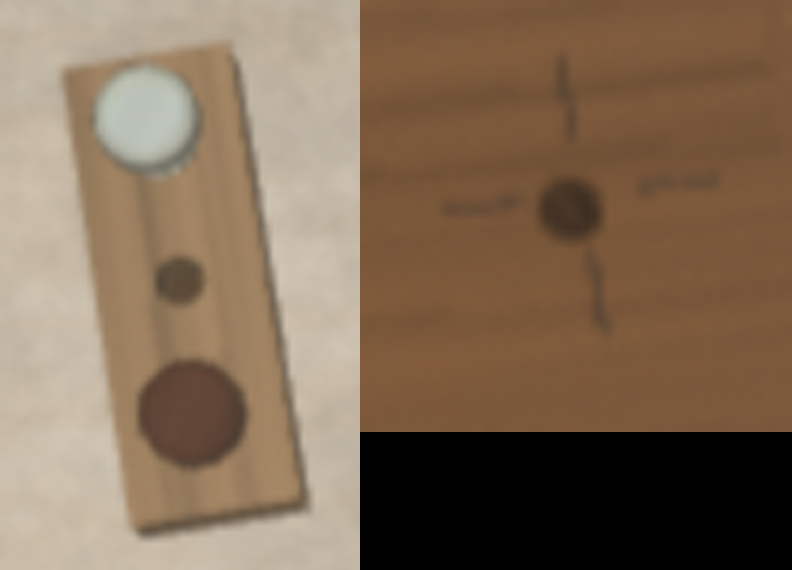

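The crop confirms it: the dark knob is in the lower outer hole of the block and the white one is in the upper. The bored hole itself shows as a dark disc at about (423,201), a little left of and below where the pencil lines meet. Next I'll compute positions.

Run:
```python
from h import *
im=cv2.imread("pics/top0.png");g=im.max(2).astype(float)
def cen(x0,x1,y0,y1,bg,fg):
    w=np.clip((bg-g[y0:y1,x0:x1])/(bg-fg),0,1);w[w<.2]=0
    y,x=np.mgrid[y0:y1,x0:x1];return (w*x).sum()/w.sum(),(w*y).sum()/w.sum(),2*np.sqrt(w.sum()/np.pi)
hc=cen(419,428,196,206,118,70);print("hole px",hc);H=ray("top",*hc[:2],27);print("hole",H)
# silhouettes of dark heads
kc=cen(251,273,198,220,155,98);print("knob px",kc)
for z in (61.5,70):print("knob",ray("top",*kc[:2],z))
fk=ray("top",366.3,208,27+30);print("fitted",fk)
mw=np.argwhere(im[145:180,240:272].min(2)>175);w=mw.mean(0)[::-1]+[240,145];W=ray("top",*w,68);print("white",w,W)
mid=ray("top",259.6,186.5,36);print("midhole",mid)
K=ray("top",*kc[:2],68);print("dist K-W",np.linalg.norm(K-W),"yaw",np.degrees(np.arctan2(*(W-K)[[1,0]])))
# cross
A=[(422.2,186.5),(426.3,212.5)];
print("lines",[ray("top",u,v,27).round(1) for u,v in [(422.3,184),(423,192.5),(425.3,206),(426.5,213),(410,200.8),(416.5,200.3),(431.5,198.5),(439,197.5)]])
# scene view check: where do these project
s=cv2.imread("pics/scene0.png").max(2)
print("scene",proj("scene",H),proj("scene",K))
h=proj("scene",H);u,v=map(int,np.round(h));print(s[v-7:v+8,u-8:u+9])
from scipy.spatial.transform import Rotation as R
print(R.from_euler("xyz",ctrl.read_state()["tool_rot"]).as_matrix().round(4))
```

```text
hole px (np.float64(422.90547263681594), np.float64(200.78662244333887), np.float64(6.927136157331285))
hole [508.35849354  -5.62190433  27.        ]
knob px (np.float64(261.58439344262297), np.float64(208.4697704918033), np.float64(18.456636260606572))
knob [489.4696551  319.64829909  61.5       ]
knob [488.17377382 318.58863074  70.        ]
fitted [489.66147865 114.22127712  57.        ]
white [253.41176471 158.59663866] [588.14050495 336.1962712   68.        ]
midhole [538.42569093 327.41293669  36.        ]
dist K-W 101.16219035536882 yaw 9.880212635574626
lines [array([543.4,  -5.9,  27. ]), array([525.6,  -6.6,  27. ]), array([497.5, -10.1,  27. ]), array([483.1, -11.9,  27. ]), array([508.5,  20.9,  27. ]), array([509.5,   7.5,  27. ]), array([513. , -23.5,  27. ]), array([515. , -39.1,  27. ])]
scene [np.float64(371.22793712381076), np.float64(270.22447410631617)] [np.float64(278.200735088738), np.float64(170.24279971064533)]
[[ 95  93  96  99  99  98  98  98  99 102 103 105 105 104 102  99  98]
 [100  97  94  93  96  98  99  97  97  99 101 103 104 104 104 102  96]
 [101 100
[... 323 characters left out ...]
0  94  95  95  97  99]
 [105 103 103 100  90  77  67  67  68  69  73  82  92  96  96  96  97]
 [105 104 104 101  91  75  67  67  68  66  68  78  90  97  98  96  95]
 [105 105 104 102  95  82  71  68  66  67  70  80  93  99 100  98  95]
 [105 104 105 104 100  90  79  73  71  72  79  88  98 102 101 100  97]
 [105 105 105 104  99  91  86  86  86  87  92  98 103 103 101  99  98]
 [106 105 105 101  94  89  92  97  97  98 102 104 104 103  99  94  94]
 [104 104 102  96  91  92  98 102 102 102 104 105 105 104 100  93  90]
 [101 100  98  97  96  98 102 104 104 103 103 103 105 105 102  99  94]]
[[-9.061e-01  4.230e-01 -7.000e-04]
 [ 4.230e-01  9.061e-01 -1.500e-03]
 [-0.000e+00 -1.700e-03 -1.000e+00]]
```

Request:
jog_arm --increments '[8.5,-1.5,-0.8,0.5,0,0,0,8.5,-4.5,-2.3,1.4,0,0,0,8.5,-8,-4,2.5,0,0,0,8.5,-11.5,-5.8,3.6,0,0,0,8.5,-15,-7.5,4.7,0,0,0,8.5,-18.5,-9.3,5.8,0,0,0,8.5,-22,-11,6.8,0,0,0,8.5,-25.5,-12.8,7.8,0,0,0,8.5,-28.5,-14.3,8.6,0,0,0,8.5,-30.3,-15.2,9,0,0,0,8.5,-30.8,-15.4,9,0,0,0,8.5,-30.8,-15.4,9,0,0,0,8.5,-30.8,-15.4,9,0,0,0,8.5,-30.8,-15.4,9,0,0,0]'

```text
clock: 1.5
eef_pos: [487.8, 320.9, 141.6]
tool_rot: [3.141, -0.001, 2.708]
force: [-0.2, 0.2, -0.5]
width: 85.1
gripper_force: 0.0
```

Request:
jog_arm --increments '[7,-0.2,-0.1,1,0,0,0,6,-0.2,-0.1,2.5,0,0,0,6,-0.2,-0.1,4.5,0,0,0,6,-0.2,-0.1,6.5,0,0,0,6,-0.2,-0.1,8,0,0,0,6,-0.2,-0.1,9,0,0,0,6,-0.2,-0.1,9.6,0,0,0,6,-0.2,-0.1,9.9,0,0,0,6,-0.2,-0.1,9.9,0,0,0,6,-0.2,-0.1,9.9,0,0,0,6,-0.2,-0.1,9.9,0,0,0]'

```text
clock: 2.6
eef_pos: [490.7, 317.7, 43.0]
tool_rot: [3.14, 0.001, 2.705]
force: [-0.4, 0.3, -0.4]
width: 60.2
gripper_force: 0.0
```

Run:
```python
from h import *
a=grab("top","pics/t1.png");b=grab("scene","pics/s1.png");print(ctrl.read_state()["eef_pos"])
K=proj("scene",[489,319,61.5]);print(K)
c=np.zeros((600,800,3),np.uint8)
c[:400,:400]=cv2.resize(a[180:230,235:285,::-1],(400,400),interpolation=cv2.INTER_CUBIC)
c[:400,400:]=cv2.resize(b[145:195,253:303,::-1],(400,400),interpolation=cv2.INTER_CUBIC)
cv2.imwrite("pics/crop2.png",c[:400])
```

```text
[490.56370356 317.57159245  42.79653931]
[np.float64(278.5489495072352), np.float64(172.00694154055387)]
```

View pics/crop2.png

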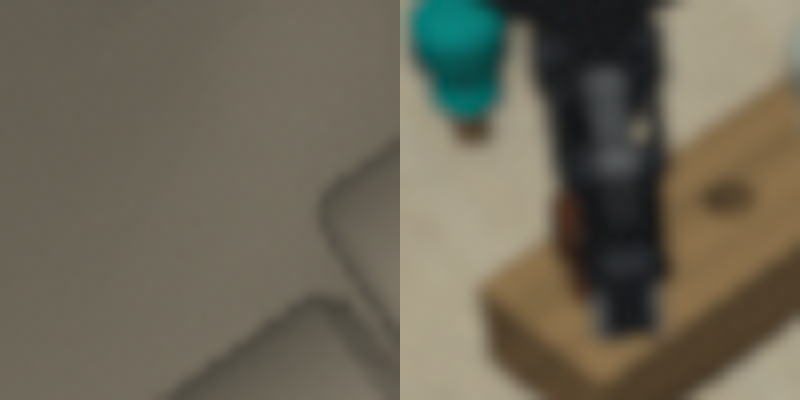

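The top view is blocked by the arm. In the scene crop the near finger stands in front of the knob, whose red-brown edge shows at its left. I'll correct by 2 mm and then close.

Request:
jog_arm --increments '[6,0.2,0.05,0.03,0,0,0,6,0.2,0.05,0.03,0,0,0,6,0.2,0.05,0.03,0,0,0,3,0.2,0.05,0.03,0,0,0,3,0.2,0.05,0.03,0,0,0,3,0.2,0.05,0.03,0,0,0,3,0.2,0.05,0.03,0,0,0,3,0.2,0.05,0.03,0,0,0,3,0.2,0.05,0.03,0,0,0,3,0.2,0.05,0.03,0,0,0,3,0.2,0.05,0.03,0,0,0,3,0.2,0.05,0.03,0,0,0]'

```text
clock: 3.9
eef_pos: [488.8, 318.7, 42.3]
tool_rot: [3.141, 0.0, 2.705]
force: [-1.5, -0.4, 6.1]
width: 32.6
gripper_force: 59.3
```

Request:
jog_arm --increments '[3,0,0,-0.5,0,0,0,3,0,0,-1.5,0,0,0,3,0,0,-3,0,0,0,3,0,0,-5,0,0,0,3,0,0,-7,0,0,0,3,0,0,-9,0,0,0,3,0,0,-10,0,0,0,3,0,0,-10,0,0,0,3,0,0,-10,0,0,0]'

```text
clock: 4.8
eef_pos: [488.4, 318.6, 141.9]
tool_rot: [-3.141, -0.0, 2.705]
force: [-0.1, 0.3, -0.6]
width: 32.5
gripper_force: 59.5
```

Request:
jog_arm --increments '[3,-0.7,-1.3,0,0,0,0,3,-2,-3.7,0,0,0,0,3,-3.7,-6.8,0,0,0,0,3,-5.4,-9.9,0,0,0,0,3,-7.1,-13,0,0,0,0,3,-8.8,-16.1,0,0,0,0,3,-10.5,-19.2,0,0,0,0,3,-12.2,-22.4,0,0,0,0,3,-13.7,-25.2,0,0,0,0,3,-14.8,-27.2,0,0,0,0,3,-15.4,-28.3,0,0,0,0,3,-15.5,-28.5,0,0,0,0,3,-15.5,-28.5,0,0,0,0,3,-15.5,-28.5,0,0,0,0,3,-15.5,-28.5,0,0,0,0,3,-15.5,-28.5,0,0,0,0]'

```text
clock: 6.4
eef_pos: [508.6, -4.0, 142.0]
tool_rot: [3.141, -0.0, 2.707]
force: [0.1, 1.0, -1.0]
width: 32.4
gripper_force: 59.5
```

Run:
```python
from h import *
b=grab("scene","pics/s2.png");s=ctrl.read_state();print(s["eef_pos"],s["force"],s["width"])
e=s["eef_pos"];
print("tip exp",proj("scene",e-[0,0,26.5]),"top of tenon",proj("scene",e-[0,0,6.5]),"grasp",proj("scene",e+[0,0,19]),"hole",proj("scene",[508.4,-5.6,27]))
u,v=map(int,proj("scene",e))
c=cv2.resize(b[v-40:v+60,u-40:u+60,::-1],(600,600),interpolation=cv2.INTER_CUBIC);print("crop origin",u-40,v-40)
cv2.imwrite("pics/crop3.png",c)
```

```text
[508.51919514  -4.20398931 141.98868788] [-0.37609582 -0.30485947 -0.28638891] 33.06953162408836
tip exp [np.float64(374.96852590386595), np.float64(245.43650113998794)] top of tenon [np.float64(375.9965643072785), np.float64(239.3914343552318)] grasp [np.float64(377.36482857065096), np.float64(231.34577300267463)] hole [np.float64(371.23635403863676), np.float64(270.2069079813181)]
crop origin 336 197
```

View pics/crop3.png

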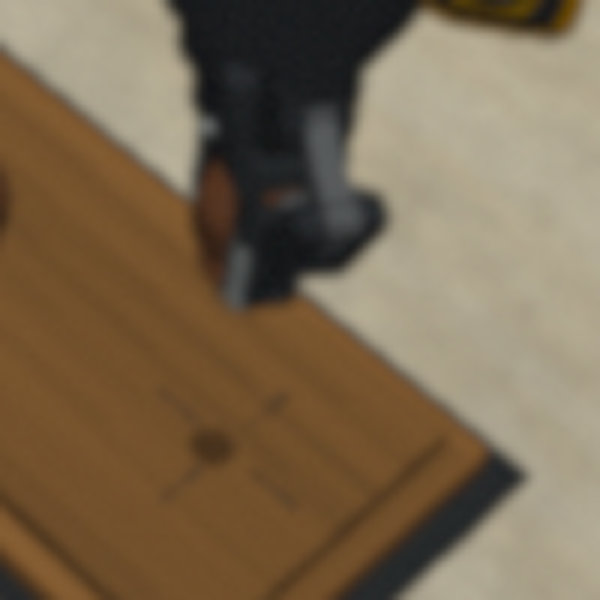

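The tenon tip is hidden behind the fingers at crop (240,300), consistent with the expected (234,290). The empty hole is clearly visible below it at crop (212,446), i.e. pixel (371,271). I'll descend to just above the face.

Request:
jog_arm --increments '[3,-0.05,-0.13,0.6,0,0,0,3,-0.05,-0.13,2,0,0,0,3,-0.05,-0.13,4,0,0,0,3,-0.05,-0.13,6,0,0,0,3,-0.05,-0.13,7.5,0,0,0,3,-0.05,-0.13,8.3,0,0,0,3,-0.05,-0.13,8.5,0,0,0,3,-0.05,-0.13,8.5,0,0,0,3,-0.05,-0.13,8.5,0,0,0,3,-0.05,-0.13,8.5,0,0,0,3,-0.05,-0.13,8.5,0,0,0]'

```text
clock: 7.55
eef_pos: [508.8, -6.5, 57.5]
tool_rot: [3.141, 0.001, 2.705]
force: [-0.2, 0.7, -1.1]
width: 32.6
gripper_force: 59.5
```

Request:
jog_arm --increments '[3,0,0,0.05,0,0,0,3,0,0,0.1,0,0,0,3,0,0,0.15,0,0,0,3,0,0,0.2,0,0,0,3,0,0,0.25,0,0,0,3,0,0,0.3,0,0,0,3,0,0,0.35,0,0,0,3,0,0,0.4,0,0,0,3,0,0,0.4,0,0,0]'

```text
clock: 8.45
eef_pos: [508.4, -6.5, 52.9]
tool_rot: [-3.142, -0.0, 2.705]
force: [0.2, -0.4, 0.2]
width: 32.3
gripper_force: 59.5
```

Request:
jog_arm --increments '[3,0,0,0.05,0,0,0,3,0,0,0.1,0,0,0,3,0,0,0.15,0,0,0,3,0,0,0.2,0,0,0,3,0,0,0.2,0,0,0]'

```text
clock: 8.95
eef_pos: [508.4, -6.5, 50.9]
tool_rot: [-3.142, -0.0, 2.705]
force: [-0.0, -0.3, 0.1]
width: 32.7
gripper_force: 59.5
```

Request:
jog_arm --increments '[3,0,0,0.05,0,0,0,3,0,0,0.1,0,0,0,3,0,0,0.15,0,0,0,3,0,0,0.2,0,0,0,3,0,0,0.25,0,0,0,3,0,0,0.3,0,0,0,3,0,0,0.3,0,0,0]'

```text
clock: 9.65
eef_pos: [508.4, -6.5, 47.9]
tool_rot: [-3.142, -0.0, 2.705]
force: [-1.1, -1.1, -0.6]
width: 32.8
gripper_force: 59.5
```

Request:
jog_arm --increments '[3,0,0,0.05,0,0,0,3,0,0,0.1,0,0,0,3,0,0,0.15,0,0,0,3,0,0,0.2,0,0,0,3,0,0,0.25,0,0,0,3,0,0,0.3,0,0,0,3,0,0,0.3,0,0,0]'

```text
clock: 10.35
eef_pos: [508.4, -6.5, 44.9]
tool_rot: [-3.142, -0.0, 2.705]
force: [-0.9, 0.3, -0.9]
width: 32.5
gripper_force: 59.5
```

Now 8.6 mm in; the snug part comes next.

Request:
jog_arm --increments '[3,0,0,0.05,0,0,0,3,0,0,0.1,0,0,0,3,0,0,0.15,0,0,0,3,0,0,0.2,0,0,0,3,0,0,0.25,0,0,0,3,0,0,0.3,0,0,0,3,0,0,0.3,0,0,0]'

```text
clock: 11.05
eef_pos: [508.4, -6.5, 42.3]
tool_rot: [3.142, 0.0, 2.705]
force: [-2.0, -0.8, 5.6]
width: 32.6
gripper_force: 59.7
```

Request:
jog_arm --increments '[3,0,0,0.05,0,0,0,3,0,0,0.1,0,0,0,3,0,0,0.15,0,0,0,3,0,0,0.2,0,0,0,3,0,0,0.2,0,0,0]'

```text
clock: 11.55
eef_pos: [508.6, -6.5, 40.7]
tool_rot: [3.141, 0.001, 2.705]
force: [-1.3, 0.4, 8.2]
width: 32.8
gripper_force: 60.2
```

Request:
jog_arm --increments '[3,0,0,0.05,0,0,0,3,0,0,0.1,0,0,0,3,0,0,0.15,0,0,0,3,0,0,0.2,0,0,0,3,0,0,0.25,0,0,0,3,0,0,0.3,0,0,0,3,0,0,0.3,0,0,0]'

```text
clock: 12.25
eef_pos: [508.5, -6.5, 37.6]
tool_rot: [3.141, 0.0, 2.705]
force: [-2.1, -0.2, 8.4]
width: 32.4
gripper_force: 60.3
```

Request:
jog_arm --increments '[3,0,0,0.05,0,0,0,3,0,0,0.1,0,0,0,3,0,0,0.15,0,0,0,3,0,0,0.2,0,0,0,3,0,0,0.25,0,0,0,3,0,0,0.3,0,0,0,3,0,0,0.3,0,0,0]'

```text
clock: 12.95
eef_pos: [508.5, -6.5, 34.6]
tool_rot: [3.141, 0.0, 2.705]
force: [-2.0, 0.4, 7.6]
width: 32.6
gripper_force: 60.3
```

Request:
jog_arm --increments '[3,0,0,0.04,0,0,0,3,0,0,0.07,0,0,0,3,0,0,0.1,0,0,0,3,0,0,0.1,0,0,0]'

```text
clock: 13.35
eef_pos: [508.4, -6.5, 33.6]
tool_rot: [3.142, 0.0, 2.705]
force: [-2.1, 0.2, 8.8]
width: 32.4
gripper_force: 60.3
```

Request:
jog_arm --increments '[3,0,0,0.03,0,0,0,3,0,0,0.06,0,0,0,3,0,0,0.06,0,0,0]'

```text
clock: 13.65
eef_pos: [508.4, -6.5, 33.3]
tool_rot: [3.142, 0.0, 2.705]
force: [-2.8, 0.8, 11.6]
width: 32.9
gripper_force: 60.4
```

Request:
jog_arm --increments '[3,0,0,0.03,0,0,0,3,0,0,0.06,0,0,0,3,0,0,0.06,0,0,0]'

```text
clock: 13.95
eef_pos: [508.4, -6.5, 33.2]
tool_rot: [3.141, 0.0, 2.705]
force: [-3.8, 0.9, 17.2]
width: 32.9
gripper_force: 60.9
```

Request:
jog_arm --increments '[3,0,0,0.04,0,0,0,3,0,0,0.08,0,0,0,3,0,0,0.08,0,0,0,3,0,0,0.08,0,0,0]'

```text
clock: 14.35
eef_pos: [508.4, -6.4, 33.1]
tool_rot: [3.141, 0.001, 2.705]
force: [-6.5, 0.7, 24.9]
width: 32.6
gripper_force: 61.7
```

It is seated: the force rises with no further travel. I'll relieve the push, open, and withdraw.

Request:
jog_arm --increments '[3,0,0,-0.1,0,0,0,3,0,0,-0.17,0,0,0,6,0,0,-0.17,0,0,0,6,0,0,-0.17,0,0,0,6,0,0,-0.17,0,0,0,6,0,0,-0.17,0,0,0,6,0,0,-0.17,0,0,0,6,0,0,-0.17,0,0,0]'

```text
clock: 15.15
eef_pos: [508.5, -6.5, 32.6]
tool_rot: [-3.142, -0.0, 2.705]
force: [-0.7, 0.1, -0.9]
width: 60.2
gripper_force: 0.0
```

Request:
jog_arm --increments '[6,0,0,-0.5,0,0,0,6,0,0,-1.5,0,0,0,6,0,0,-3,0,0,0,6,0,0,-5,0,0,0,6,0,0,-8,0,0,0,6,0,0,-11,0,0,0,6,2,4,-12,0,0,0,6,5,9,-12,0,0,0,6,8,14,-12,0,0,0,6,10.5,19,-12,0,0,0,6,13,24,-12,0,0,0,6,15.5,28.5,-12,0,0,0,6,15.5,28.5,-12,0,0,0,6,15.5,28.5,-12,0,0,0,6,15.5,28.5,-12,0,0,0]'

```text
clock: 16.65
eef_pos: [488.2, 317.6, 153.2]
tool_rot: [-3.141, 0.0, 2.706]
force: [-0.0, -0.1, -0.2]
width: 60.0
gripper_force: 0.0
```

Run:
```python
from h import *
a=grab("top","pics/t4.png");b=grab("scene","pics/s4.png");s=ctrl.read_state();print(s["eef_pos"],s["force"],s["width"])
c=np.zeros((400,800,3),np.uint8)
c[:,:400]=cv2.resize(a[150:260,340:450,::-1],(400,400),interpolation=cv2.INTER_CUBIC)
c[:,400:]=cv2.resize(b[195:305,290:400,::-1],(400,400),interpolation=cv2.INTER_CUBIC)
cv2.imwrite("pics/crop4.png",c)
```

```text
[488.91898317 315.45585223 153.09221349] [-0.35713446 -0.61738764 -0.68043026] 59.84415836022829
```

View pics/crop4.png

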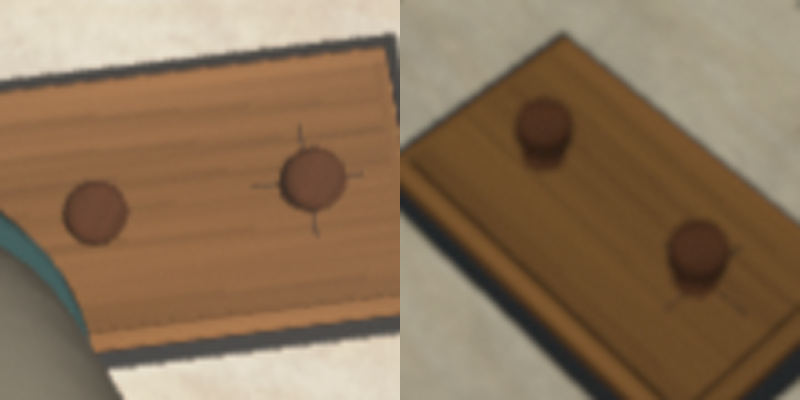

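Both views show the dark knob upright at the cross, with its head at crop (313,180) in the top view and (698,250) in the scene view. It stands as low as the fitted knob, which is undisturbed. The gripper is clear, so I'm handing in.

```bash
python3 -c "
from cell import ctrl;print(ctrl.finish_job())"
```

```text
the job is handed in; nothing more can be done
None
```

The dark knob is pressed home in the drawer front, upright on its shoulder and released, and the job is handed in at about 17 s on the clock; the readings showed at most about 25 N of push, and the tenon went straight into the hole seen in the camera picture, so no feeling round was needed.

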